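Seat the burner head on the gas stove

TASK

The burner head of the countertop gas stove was dropped back askew after washing and stands proud of its seat. With your fingertips, turn the head where it sits until the notch in its rim meets the white spark pin, then press it down until it is fully home, flat on its seat with the pin in the notch, and take your hand away. Do not lift the head or lean heavily on the spark pin, and leave the other things where they are.

Things in the scene. Friction and masses are not known exactly. Their poses are not given: they have to be found in the camera images.
- stove: Single-burner stainless steel countertop gas stove, fixed, 315 mm deep (x -165 to +150), 320 mm wide, tap knob on its -x front. Origin on the burner's axis at counter level, z up. Flat deck 80 mm above the counter; the burner's round aluminium cup (72 mm wide) rises from it, its flat rim at z = 104 mm being the seat of the burner head.
- burner_head: Loose round casting, about 0.24 kg, 100 mm wide, 14 mm thick, aluminium below, flat black cap on top. Origin on its axis at its underside, z up; x points from the centre to its one notch (14 mm wide, cut 9.5 mm into the rim, full thickness). Its 23 x 48 mm spigot, in the cup's throat with 1 mm play, centres it. It turns freely either way; the notch starts 40 degrees or more off the pin.
- notch (a point): Point in the notch of the burner head, 49 mm from its axis, at the level of the cap's top face.
- head_top (a point): Centre of the head's flat top face, 14 mm above its origin. At the start 128 mm above the counter, 10 mm proud: the spigot rests on three spring clips in the throat. A press of up to 5 N hardly sinks it; pushing it past the clips takes about 8 to 13 N and they then hold it. Seated: 118 mm. Out of line, the rim lands on the spark pin and it cannot go home.
- spark_pin: The spark pin: an upright white ceramic pin, 7 mm in diameter, tapered at the tip, fixed on an aluminium lug at the side of the burner cup, 49 mm from the burner's axis (so it shows just outside the rim of the head); it does not turn with the head. Origin at its foot, 92 mm above the counter.
- pin_tip (a point): Tip of the spark pin, 111.5 mm above the counter: 2.5 mm below the underside of the unseated head, 7.5 mm above the seat.
- grate: The stove's black iron pan support, taken off: a 190 mm square of 9 mm bar on four short legs, 31 mm high, standing on the counter. Bystander.
- tray: Steel tray 220 x 180 x 45 mm with peeled mango halves. Bystander on the counter.
- brush: Wooden cleaning brush, 170 mm long, 20 mm thick, lying on the stove's deck beside the burner (stove-frame y about +122 mm). Origin at the middle of its length, at its underside; x along it. Bystander.
- steel_cup: Small open steel cup, 54 mm wide, 40 mm high, standing on a corner of the stove's deck (stove frame about x +105, y -110 mm). Origin under its centre. Bystander.
- spoon: Steel spoon 180 mm long, lying on the stove's deck beside the burner (stove-frame y about -122 mm, bowl end to +x), up to 20 mm high. Origin at the middle of its length. Bystander.
There are look-alikes about, which are no part of the job. What is shaped like the burner_head but pink is not meant.

How it is judged:
At the end, for the whole second after the job is handed in: The burner head is flat on its seat (top face within 1.5 mm of 118 mm above the counter, tilt under 2.3 degrees), its notch round the spark pin (notch point within 6 mm of the pin horizontally), at rest, hand clear (z of head_top in the frame of stove below 0.1195 m and angle between burner_head's own z axis and vertical below 0.04 rad and horizontal distance between notch and pin_tip below 0.006 m and linear speed of burner_head below 0.01 m/s); the robot touches nothing.
It fails at once if the burner head was lifted (more than 10 mm above where it stood) (z of head_top in the frame of stove above 0.138 m).
It fails at once if the spark pin was leaned on heavily (over 20 N through the head or by the robot) (contact force between any of burner_head, the arm, the fingers and spark_pin above 20 N).
It fails at once if another thing was displaced by more than 30 mm (distance of any of grate, tray, brush, steel_cup, spoon from where it was at the start of the episode above 0.03 m).
It fails at once if the burner head was pushed with the arm or the gripper's body instead of the fingers (over 5 N) (contact force between the arm and burner_head above 5 N).
It also fails if it takes over 67 s, if anything falls off the work surface, if the arm or the gripper's body presses on something with over 40 N, if the wrist force passes 120 N, or if a joint passes its speed limit or range.

ROBOT

A 7-joint arm with a two-finger parallel gripper is mounted at the origin on the work surface. World frame = base frame: x ahead of the robot, y to its left, z up, the work surface at z = 0. Lengths are in m, angles in rad, forces in N, time in s.
With the tool pointing down it reaches from about 0.4 to 0.875 m from the base axis. Payload 19.3 kg.
Tool frame: the origin (TCP) lies at the centre of the arm's flange, where the gripper is bolted on; the fingertips stand 173 mm ahead of it and the grasp point (between the pads) lies 155 mm ahead of it (bot.grip_point_offset is the distance from the TCP to the grasp point, in m); z points along the fingers, x is the direction in which the jaws open and shut, and the axes are right-handed (so a half turn about z gives the same grasp; the last joint's range is limited). The gripper opens to 85 mm and grips with 20 to 120 N. Pads are 22 mm wide; open, the fingers measure 114 mm over their backs; the gripper's body (76 mm by 85 mm) begins 54 mm behind the grasp point. The pads swing forward as they close: fully open they stand 13 mm farther back than shut.
Start: joints at [1.277, 0.521, -0.036, 1.599, 0.021, 1.021, -0.113], TCP at [0.139, -0.609, 0.405] pointing down, gripper open.
Joint ranges: [-2.91, 2.91], [-0.3, 2.13], [-1.5, 1.42], [0.17, 2.43], [-1.26, 4.41], [0.16, 1.93], [-2.52, 2.52]. Speed limits (rad/s): [1.89, 1.89, 2.39, 2.39, 3.01, 3.01, 3.01].

INTERFACE

Orientations are given as [roll, pitch, yaw] about the fixed x, y, z axes, in that order (R = Rz(yaw) Ry(pitch) Rx(roll)).
In Python, from workcell import bot gives the robot as it stands.
- The arm moves only by the tool step_arm, never from a script. Its argument "plan" is a list that holds one entry, the list of rows, each a list of 4 numbers: the shift along the world's x, y, z in cm, then the turn about the world's z in rad. A call has 1 to 12 rows; each row is the pose to reach, as a shift and turn from the pose measured when the call began; what a row does not reach only later rows make up. A row lasts 1/12 s, in which the tool goes at most 41.7 mm and 7.16 degrees, less where a joint would pass 70% of its speed; a pose out of reach is approached as far as the arm can. A call with a gripper value outside its range is refused whole. "jaw" is the closure, from 0 (fully open) to 1 (shut), set as the call begins (left out, the last holds). The fingers move at their own pace and stop on an object; "force" is the grip in N (left out, the last holds). Time passes only in rows, so rows that repeat a pose let the fingers close. It gives the time, the measured TCP pose, the force and the opening at its end, in the units of the state.
- bot.observe(): the state, without advancing time (a new reading comes with each control period).
- bot.grab_frame(name): name is "scene" or "top"; returns a dict with "pixels" (480x640x3 uint8, blue, green, red), "mtx" (3x3 intrinsics, pixels), "k1" (the pictures are not rectified: a ray, as slopes to the right and down, at radius r is drawn at 1 + k1 r^2 times it, then the intrinsics apply), "R" (3x3) and "t" (3): a world point X has camera coordinates R X + t. Camera axes: x right, y down, z forward; pixel columns grow to the right and rows downward; lengths in m; the calibration is good to about 2 mm. A picture is of the moment at which its call begins. There is no depth.
- bot.job_done(): hands the job in, once; it reports no verdict.
The state is a dict: "clock": time; "qpos": joint angles; "qd": joint speeds; "joint_efforts": joint torques, N m; "position": TCP position; "tool_rot": TCP orientation; "force": force on the tool from outside, world axes, zero at the start; "moment": the same for the moment, N m; "grip_width": finger opening in m.
Only numpy, scipy, OpenCV 4.12 (cv2) and the standard library are available. Lean on these libraries where they do the work, as an engineer would, in place of code of your own. Each camera call takes 0.05 s, during which the arm holds its last target.

## Working session

There is one attempt and no reset: what is moved stays moved. The work goes in short steps, Python scripts to look and compute and a tool call to move; the robot and the scene stay as the last step left them, time stands still between calls to the robot, and variables do not carry over. Pictures are saved under pics/ and viewed, and the job is handed in when it is done.

Besides the shell and the picture viewer there is one more tool, called after "Request:" in YAML: its name, and indented under it one key for each argument. step_arm: Moves the arm, as the interface text tells. Its arguments: {"type":"object","properties":{"plan":{"type":"array"},"jaw":{"type":"number"},"force":{"type":"number"}},"required":["plan"]}

```bash
ls; mkdir -p pics; python3 - <<'E'
from workcell import bot
import cv2
print(bot.observe()); print(bot.grip_point_offset)
for n in("scene","top"):
    f=bot.grab_frame(n); cv2.imwrite(f"pics/{n}0.png",f["pixels"]); print(n,f["mtx"],f["k1"],f["R"],f["t"])
E
```

```text
pics
{'clock': 0.0, 'qpos': array([ 1.27678671,  0.52200738, -0.03631529,  1.59999395,  0.02120147,
        1.02110783, -0.11276076]), 'qd': array([ 0.00113677, -0.00021552,  0.00108895,  0.00036264,  0.00247276,
       -0.00059676, -0.00060572]), 'joint_efforts': array([ 3.48622561e-03, -9.27117348e+01,  1.98216900e+00, -3.69927371e+01,
        1.81433593e-02,  8.30807170e-03,  4.06058734e-05]), 'position': array([ 0.13865687, -0.60928265,  0.40413493]), 'tool_rot': array([ 3.14150443e+00,  1.12804499e-03, -1.34696748e+00]), 'force': array([0.19212049, 0.7042611 , 0.12928958]), 'moment': array([-0.03956089,  0.03685172, -0.00579309]), 'grip_width': 0.08537908491743318}
0.1547
scene [[575.5262226    0.         316.42698611]
 [  0.         575.5262226  237.28252954]
 [  0.           0.           1.        ]] -0.048351037073759276 [[ 0.7799512   0.62571393  0.01257816]
 [ 0.46130199 -0.56119768 -0.68721004]
 [-0.42293805  0.54179262 -0.72634989]] [-0.47782659 -0.20241377  1.77159088]
top [[470.53806178   0.         322.28061678]
 [  0.         470.53806178 242.84969809]
 [  0.           0.           1.        ]] -0.029961184378488645 [[-0.00580925 -0.99974562 -0.02179318]
 [-0.99441452  0.00807229 -0.10523597]
 [ 0.10538512  0.02106011 -0.99420845]] [0.02339914 0.59715932 1.22743379]
```

View pics/scene0.png

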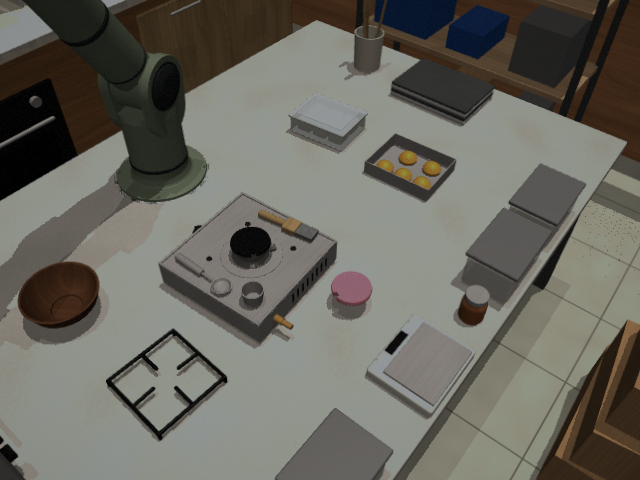

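View pics/top0.png

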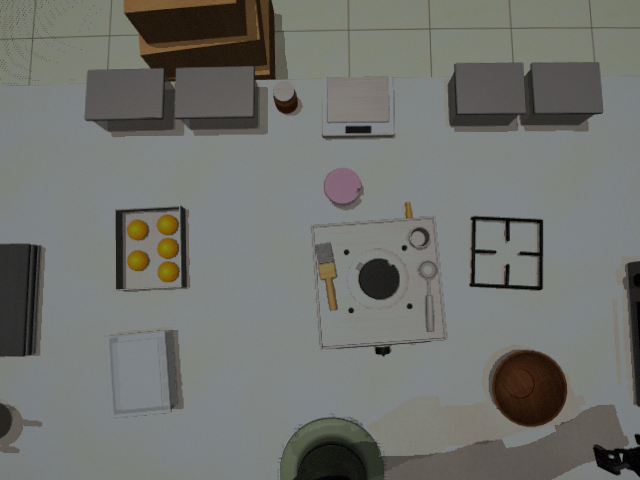

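The top view shows the stove with the black head at about (380,279), the pink decoy at (343,187), the brush at (327,275) and the spoon at (430,290). Next I'll zoom in on the head.

```bash
cat > h.py <<'E'
import cv2, numpy as np
from workcell import bot
def zoom(f,c,r,h,name,k=8):
    p=f["pixels"][r-h:r+h,c-h:c+h]
    p=cv2.resize(p,None,fx=600/(2*h),fy=600/(2*h),interpolation=cv2.INTER_CUBIC)
    p=np.clip((p/255.)**0.6*255*1.15,0,255).astype(np.uint8)
    cv2.imwrite("pics/"+name,p)
def ray(f,u,v):
    K=f["mtx"]; x=(u-K[0,2])/K[0,0]; y=(v-K[1,2])/K[1,1]
    d=cv2.undistortPoints(np.array([[[u,v]]],float),K,np.array([f["k1"],0,0,0.]))[0,0]
    R,t=f["R"],f["t"]; return -R.T@t, R.T@np.array([d[0],d[1],1])
def plane(f,u,v,z):
    o,d=ray(f,u,v); return o+d*(z-o[2])/d[2]
def proj(f,X):
    return cv2.projectPoints(np.array(X,float).reshape(-1,1,3),cv2.Rodrigues(f["R"])[0],f["t"],f["mtx"],np.array([f["k1"],0,0,0.]))[0][:,0]
E
python3 - <<'E'
from h import *
t=bot.grab_frame("top"); zoom(t,380,280,40,"tz0.png")
s=bot.grab_frame("scene"); zoom(s,250,245,40,"sz0.png")
E
```

```text
(no output)
```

View pics/tz0.png

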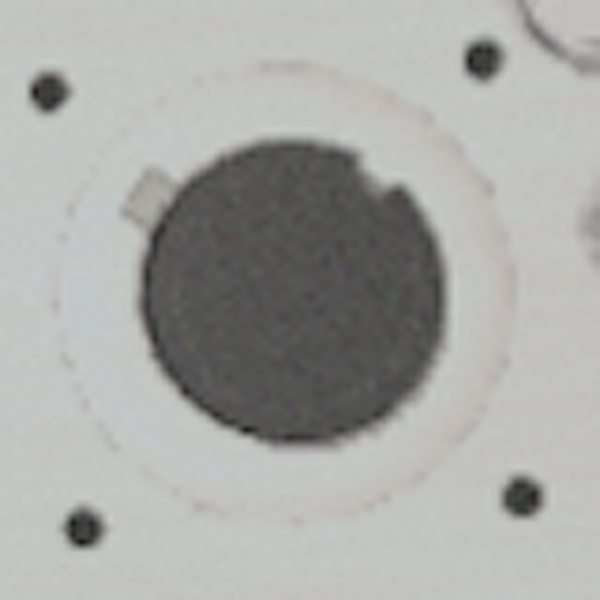

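View pics/sz0.png

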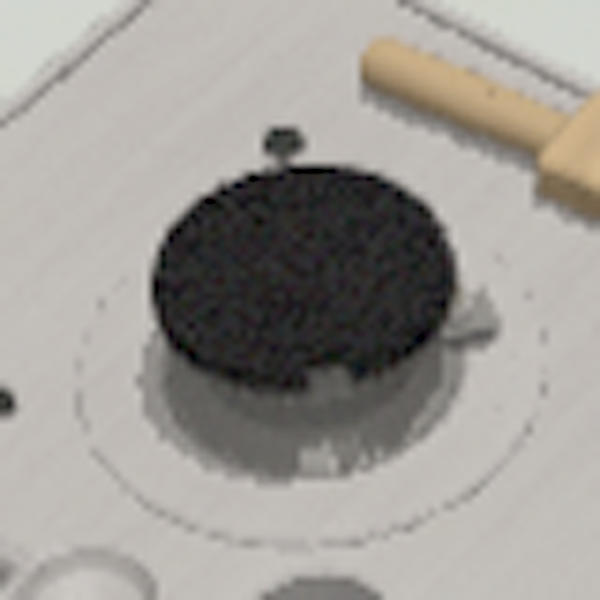

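```bash
cat > m.py <<'E'
from h import *
def head(f,c,r,h,z):
    g=cv2.cvtColor(f["pixels"],cv2.COLOR_BGR2GRAY).astype(np.float32)
    roi=g[r-h:r+h,c-h:c+h]; k=8
    b=cv2.resize(roi,None,fx=k,fy=k,interpolation=cv2.INTER_CUBIC)
    return b
def measure(z=0.128,verbose=True,name=None):
    f=bot.grab_frame("top")
    c0=380;r0=279;h=30;k=8
    g=cv2.cvtColor(f["pixels"],cv2.COLOR_BGR2GRAY)[r0-h:r0+h,c0-h:c0+h]
    b=cv2.resize(g,None,fx=k,fy=k,interpolation=cv2.INTER_CUBIC)
    T,_=cv2.threshold(b,0,255,cv2.THRESH_OTSU); m=(b<T).astype(np.uint8)
    n,l,st,ce=cv2.connectedComponentsWithStats(m); i=l[h*k,h*k]
    cs,_=cv2.findContours((l==i).astype(np.uint8),cv2.RETR_EXTERNAL,cv2.CHAIN_APPROX_NONE)
    cnt=max(cs,key=cv2.contourArea)[:,0]
    P=np.array([plane(f,(u+.5)/k-.5+c0-h,(v+.5)/k-.5+r0-h,z)[:2] for u,v in cnt])
    ok=np.ones(len(P),bool)
    for _ in range(6):
        A=np.c_[2*P[ok],np.ones(ok.sum())]; s=np.linalg.lstsq(A,(P[ok]**2).sum(1),rcond=None)[0]
        c=s[:2]; R=np.sqrt(s[2]+c@c); d=np.hypot(*(P-c).T); ok=abs(d-R)<.0015
    a=np.arctan2(P[:,1]-c[1],P[:,0]-c[0]); w=np.clip(R-d-.0015,0,None)
    na=np.angle((w*np.exp(1j*a)).sum())
    print("T",T,"c",c.round(4),"R",R.round(4),"notch deg",np.degrees(na).round(1),"depth",(R-d.min()).round(4))
    return f,c,R,na
E
python3 - <<'E'
from m import *
f,c,R,na=measure()
z2=lambda U,V:((U+.5)/7.5-.5+340,(V+.5)/7.5-.5+240)
for nm,U,V,z in[("lugtopL",152,170,.092),("lugouterL",122,208,.092),("lugR",180,185,.092),("lugR2",150,232,.092),("lug c",146,200,.092),("h1",48,92,.08),("h2",483,59,.08),("h3",84,528,.08),("h4",522,496,.08)]:
    p=plane(f,*z2(U,V),z)[:2]; print(nm,p.round(4),np.degrees(np.arctan2(*(p-c)[::-1])).round(1),np.hypot(*(p-c)).round(4))
for z in(.08,):
    H=np.array([plane(f,*z2(U,V),z)[:2] for U,V in[(48,92),(483,59),(84,528),(522,496)]]);print(H.mean(0))
E
```

```text
T 80.0 c [ 0.4982 -0.1202] R 0.0502 notch deg -36.6 depth 0.0055
lugtopL [ 0.5408 -0.0769] 45.5 0.0608
lugouterL [ 0.528  -0.0666] 60.9 0.0614
lugR [ 0.5357 -0.0862] 42.2 0.0506
lugR2 [ 0.5199 -0.0759] 63.9 0.0493
lug c [ 0.5307 -0.0747] 54.5 0.0559
h1 [ 0.5685 -0.0424] 47.9 0.1049
h2 [ 0.5787 -0.1911] -41.4 0.1073
h3 [ 0.4206 -0.053 ] 139.1 0.1026
h4 [ 0.4305 -0.2008] -130.0 0.1053
[ 0.49957694 -0.12182153]
```

```bash
python3 - <<'E'
from m import *
f,c,R,na=measure()
for n,(cc,rr) in {"top":(362,266),"scene":(255,247)}.items():
    f=bot.grab_frame(n); h=20 if n=="top" else 30; s=600/(2*h)
    zoom(f,cc,rr,h,"p_%s.png"%n); im=cv2.imread("pics/p_%s.png"%n)
    def mk(X,col,r=3):
        for p in proj(f,X): cv2.circle(im,(int((p[0]-cc+h+.5)*s),int((p[1]-rr+h+.5)*s)),r,col,-1)
    for a,col in((48,(255,0,0)),(54,(0,0,255)),(60,(0,255,0))):
        e=np.array([np.cos(np.radians(a)),np.sin(np.radians(a))])
        q=c+.049*e; mk([[*q,.092],[*q,.1115]],col)
    th=np.linspace(0,2*np.pi,60)
    mk(np.c_[c[0]+.05*np.cos(th),c[1]+.05*np.sin(th),0*th+.128],(255,255,0),2)
    cv2.imwrite("pics/q_%s.png"%n,im)
st=[bot.observe()["force"] for _ in range(4)];print(st)
E
```

```text
T 80.0 c [ 0.4982 -0.1202] R 0.0502 notch deg -36.6 depth 0.0055
[array([-0.43481791,  0.86784904,  0.77993115]), array([-0.43481791,  0.86784904,  0.77993115]), array([-0.43481791,  0.86784904,  0.77993115]), array([-0.43481791,  0.86784904,  0.77993115])]
```

View pics/q_top.png

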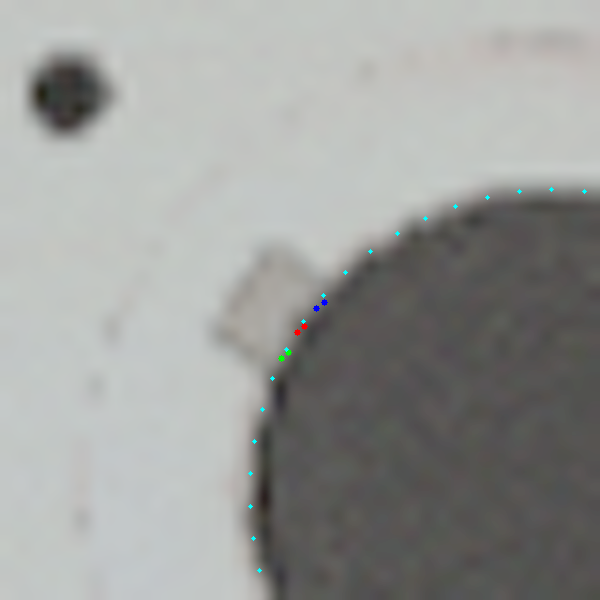

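View pics/q_scene.png

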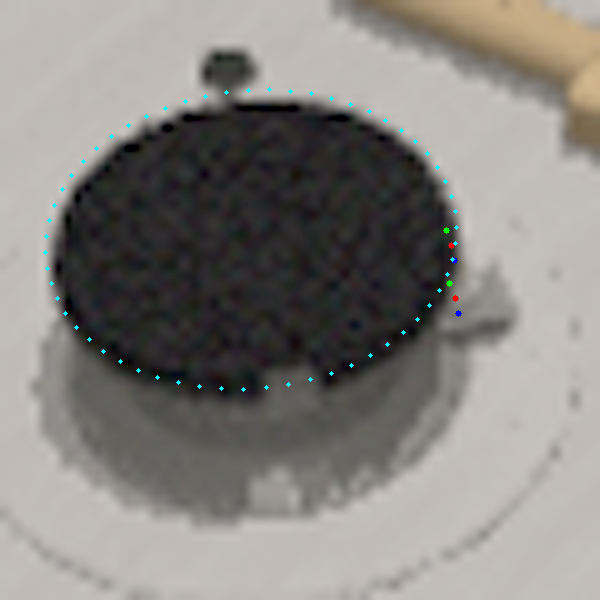

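The lug and pin bear about 53° from the head's centre at (0.498, -0.120), and the notch bears -36.6°. That calls for a turn of about +90° counter-clockwise. I'll move over the head and part-close the jaws.

Request:
step_arm:
  plan:
    - [[2.4,3.2,0,0],[4.8,6.5,0,0],[7.2,9.8,0,0],[9.6,13,0,0],[12,16.3,0,0],[14.4,19.6,0,0],[16.8,22.9,0,0],[19.2,26.1,0,0],[21.6,29.4,0,0],[24,32.6,0,0],[26.4,35.9,0,0],[28.8,39.1,0,0]]
  jaw: 0.3

```text
clock: 1.4
position: [0.4274, -0.2165, 0.4049]
tool_rot: [-3.141, -0.0, -1.347]
force: [1.1, -0.8, 0.4]
grip_width: 0.0601
```

Request:
step_arm:
  plan:
    - [[1.8,2.4,-0.5,0],[3.5,4.8,-2,0],[5.3,7.2,-4,0],[7.06,9.6,-6,0],[7.06,9.6,-7.5,0],[7.06,9.6,-7.5,0],[7.06,9.6,-7.5,0]]

```text
clock: 1.98
position: [0.4978, -0.1208, 0.3297]
tool_rot: [3.14, 0.0, -1.347]
force: [-0.7, -0.8, 0.0]
grip_width: 0.0599
```

```bash
python3 - <<'E'
from m import *
o=bot.observe(); print(o["clock"],o["position"],o["tool_rot"],o["qpos"].round(3),o["force"],o["moment"])
t=bot.grab_frame("top"); zoom(t,380,280,40,"t1.png")
s=bot.grab_frame("scene"); zoom(s,250,235,50,"s1.png")
E
```

```text
1.9833 [ 0.49777231 -0.12075125  0.32972255] [ 3.14047380e+00  8.78060369e-05 -1.34701561e+00] [ 0.304  0.454 -0.238  1.957  0.152  0.749 -1.37 ] [-0.65397931 -0.82892355  0.00954441] [ 0.0004552  -0.05736837 -0.0205008 ]
```

View pics/s1.png

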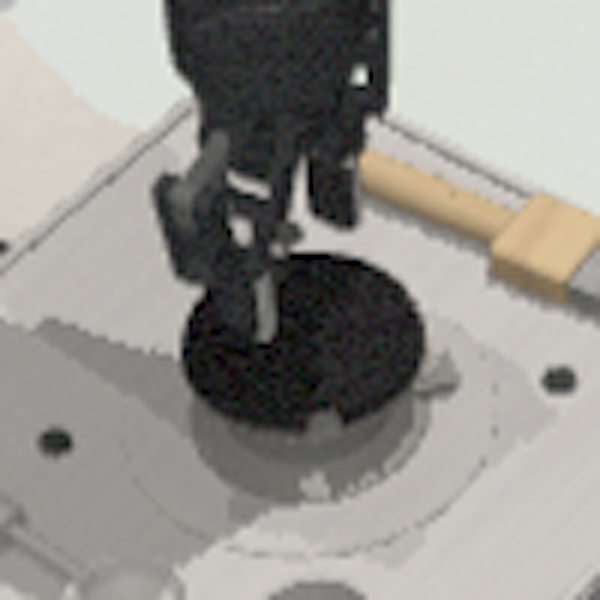

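View pics/t1.png

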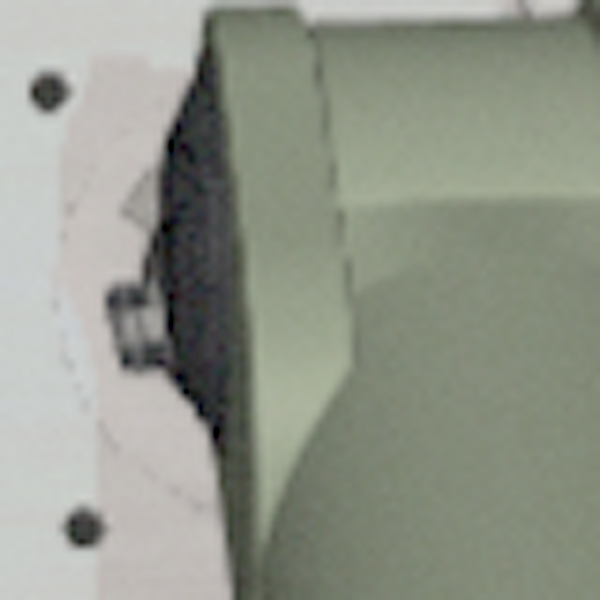

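The scene view shows both fingertips just above the head, one on each side of its centre, and the notch at about (325,420) in the zoom. I'll come down gently.

Request:
step_arm:
  plan:
    - [[0,0,-1,0],[0,0,-2,0],[0,0,-2.6,0],[0,0,-2.8,0]]

```text
clock: 2.42
position: [0.4974, -0.1217, 0.3017]
tool_rot: [3.141, -0.0, -1.349]
force: [0.1, 0.4, -1.0]
grip_width: 0.0596
```

Request:
step_arm:
  plan:
    - [[0,0,-0.1,0],[0,0,-0.2,0],[0,0,-0.2,0]]

```text
clock: 2.67
position: [0.4975, -0.1217, 0.2996]
tool_rot: [3.141, -0.0, -1.349]
force: [0.0, 0.6, -0.3]
grip_width: 0.0595
```

Request:
step_arm:
  plan:
    - [[0,0,-0.1,0],[0,0,-0.1,0]]

```text
clock: 2.83
position: [0.4975, -0.1217, 0.2986]
tool_rot: [3.141, -0.001, -1.349]
force: [-0.9, -0.8, 0.2]
grip_width: 0.0598
```

Request:
step_arm:
  plan:
    - [[0,0,-0.1,0],[0,0,-0.1,0]]

```text
clock: 3.0
position: [0.4975, -0.1217, 0.2976]
tool_rot: [3.141, -0.001, -1.349]
force: [-0.2, 0.7, 0.5]
grip_width: 0.0599
```

Request:
step_arm:
  plan:
    - [[0,0,-0.1,0],[0,0,-0.1,0]]

```text
clock: 3.17
position: [0.4975, -0.1217, 0.2966]
tool_rot: [-3.142, -0.001, -1.349]
force: [-0.3, 0.4, 1.4]
grip_width: 0.0599
```

Request:
step_arm:
  plan:
    - [[0,0,-0.05,0],[0,0,-0.05,0]]

```text
clock: 3.33
position: [0.4976, -0.1218, 0.2961]
tool_rot: [-3.141, -0.001, -1.349]
force: [0.8, -0.4, 2.0]
grip_width: 0.0599
```

Request:
step_arm:
  plan:
    - [[0,0,-0.05,0],[0,0,-0.05,0]]

```text
clock: 3.5
position: [0.4977, -0.1219, 0.2957]
tool_rot: [-3.141, -0.001, -1.349]
force: [1.3, -1.6, 2.6]
grip_width: 0.0598
```

Request:
step_arm:
  plan:
    - [[0,0,-0.05,0],[0,0,-0.05,0]]

```text
clock: 3.67
position: [0.4978, -0.1219, 0.2953]
tool_rot: [-3.141, -0.001, -1.349]
force: [0.1, -1.2, 4.3]
grip_width: 0.0598
```

The fingertips are touching at about 3–4 N. I'll start with a trial turn of 0.4 rad.

Request:
step_arm:
  plan:
    - [[0,0,-0.02,0.08],[0,0,-0.02,0.16],[0,0,-0.02,0.24],[0,0,-0.02,0.32],[0,0,-0.02,0.4],[0,0,-0.02,0.4]]

```text
clock: 4.17
position: [0.4979, -0.1222, 0.2952]
tool_rot: [-3.14, -0.002, -0.945]
force: [0.9, -3.0, 4.0]
grip_width: 0.0602
```

```bash
python3 - <<'E'
from m import *
o=bot.observe(); print(o["clock"],o["position"],o["tool_rot"],o["force"],o["moment"])
s=bot.grab_frame("scene"); zoom(s,250,235,50,"s2.png")
E
```

```text
4.1667 [ 0.4979178  -0.12219534  0.29518528] [-3.14030473e+00 -1.67633273e-03 -9.45385517e-01] [ 0.90316877 -3.0363326   3.99416298] [-0.59997507 -0.33273427  0.03648261]
```

View pics/s2.png

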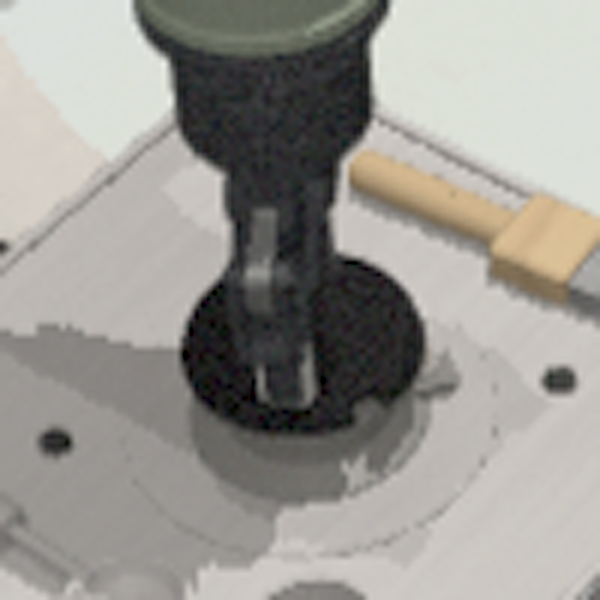

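The notch has moved from (325,420) to (370,405), so the head turns with the fingers. I'll carry on.

Request:
step_arm:
  plan:
    - [[0,0.04,-0.01,0.08],[0,0.05,-0.01,0.16],[0,0.05,-0.01,0.24],[0,0.05,-0.01,0.32],[0,0.05,-0.01,0.4],[0,0.05,-0.01,0.48],[0,0.05,-0.01,0.48]]

```text
clock: 4.8
position: [0.498, -0.1218, 0.2951]
tool_rot: [-3.14, -0.002, -0.47]
force: [1.3, -1.6, 4.8]
grip_width: 0.0597
```

```bash
python3 - <<'E'
from m import *
o=bot.observe(); print(o["clock"],o["position"],o["tool_rot"],o["force"],o["moment"])
s=bot.grab_frame("scene"); zoom(s,250,235,50,"s3.png")
c=np.array([.4982,-.1205])
for U,V in[(325,416),(370,405)]:
    p=plane(s,200+(U+.5)/6-.5,185+(V+.5)/6-.5,.125)[:2]-c; print(np.degrees(np.arctan2(p[1],p[0])),np.hypot(*p))
E
```

```text
4.8 [ 0.49801597 -0.12175089  0.29510935] [-3.13998407e+00 -1.78979448e-03 -4.69566973e-01] [ 1.32750103 -1.63411416  4.81721434] [-0.46316298 -0.46957786  0.02683968]
-33.91606896850902 0.04406185992935587
-10.789840566149072 0.04726916730081681
```

View pics/s3.png

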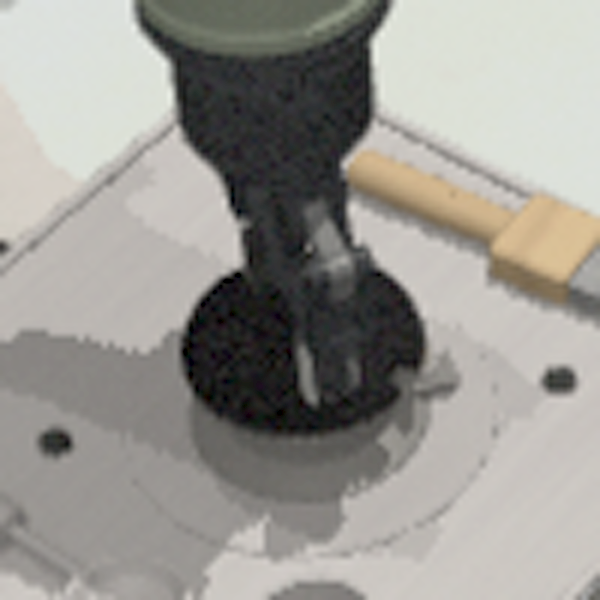

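It isn't slipping: the notch has turned about as far as the tool, some 0.88 rad. I'll turn the remaining 0.68 rad or so, then lift and look.

Request:
step_arm:
  plan:
    - [[0,0.02,0.01,0.08],[0,0.02,0.01,0.16],[0,0.02,0.01,0.24],[0,0.02,0.01,0.32],[0,0.02,0.01,0.4],[0,0.02,0.01,0.48],[0,0.02,0.01,0.56],[0,0.02,0.01,0.63],[0,0.02,0.01,0.68],[0,0.02,0.01,0.68]]

```text
clock: 5.68
position: [0.4981, -0.1215, 0.2952]
tool_rot: [-3.14, -0.002, 0.204]
force: [1.0, -0.4, 5.8]
grip_width: 0.0599
```

```bash
python3 - <<'E'
from m import *
o=bot.observe(); print(o["clock"],o["position"],o["tool_rot"],o["force"],o["moment"])
s=bot.grab_frame("scene"); zoom(s,250,235,50,"s4.png")
E
```

```text
5.6833 [ 0.49812856 -0.1215024   0.29523226] [-3.13971376e+00 -2.01305119e-03  2.04151065e-01] [ 1.01008506 -0.38491961  5.82171292] [-0.27029264 -0.54940225 -0.05486338]
```

View pics/s4.png

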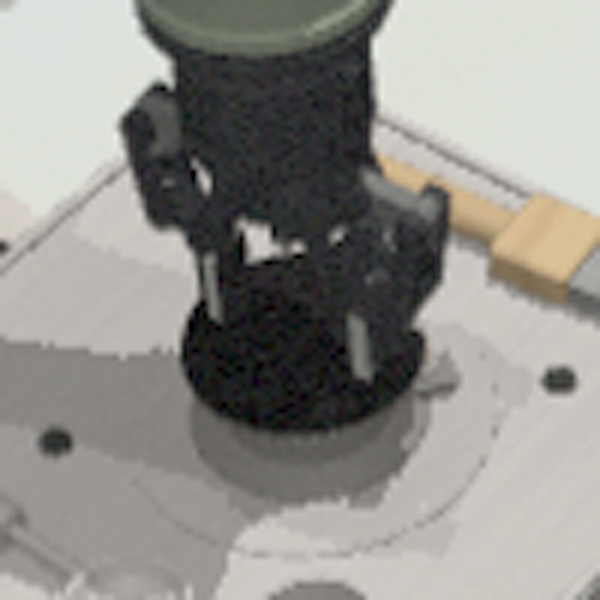

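The notch is now hidden behind the fingers. I'll lift straight up and move aside to check.

Request:
step_arm:
  plan:
    - [[0,0,0.5,0],[0,0,2,0],[0,0,5,0],[0,-3,7,0],[0,-7,8,0],[0,-11,8,0],[0,-15,8,0],[0,-19,8,0],[0,-23,8,0],[0,-26,8,0],[0,-26,8,0]]

```text
clock: 6.65
position: [0.4962, -0.3875, 0.3743]
tool_rot: [-3.14, -0.0, 0.191]
force: [-0.7, -0.2, -0.2]
grip_width: 0.0597
```

```bash
python3 - <<'E'
from m import *
o=bot.observe(); print(o["clock"],o["position"],o["tool_rot"],o["force"],o["moment"])
s=bot.grab_frame("scene"); zoom(s,250,240,40,"s5.png")
t=bot.grab_frame("top"); zoom(t,380,280,40,"t5.png")
try: measure()
except Exception as e: print(e)
E
```

```text
6.65 [ 0.4962494  -0.38753266  0.37431132] [-3.14003305e+00 -8.07229220e-05  1.91277472e-01] [-0.69900295 -0.22288967 -0.21977284] [-0.03028091 -0.04511035  0.00448135]
T 83.0 c [ 0.4978 -0.1202] R 0.0501 notch deg 54.1 depth 0.0082
```

View pics/s5.png

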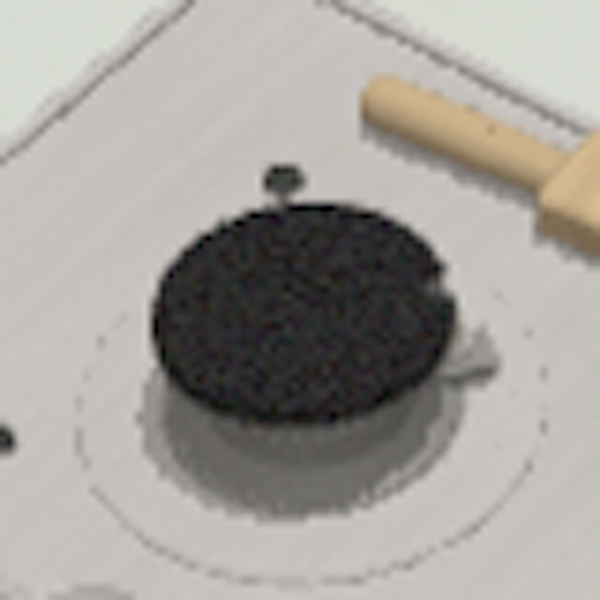

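View pics/t5.png

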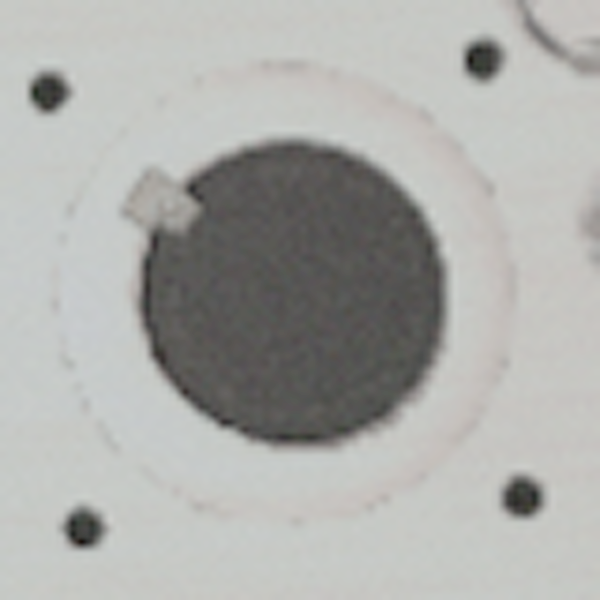

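```bash
python3 - <<'E'
from m import *
t=bot.grab_frame("top"); c0,r0,h=361,267,11
p=t["pixels"][r0-h:r0+h,c0-h:c0+h]
p=cv2.resize(p,(600,600),interpolation=cv2.INTER_CUBIC).astype(float)
p=np.clip((p-60)*1.8,0,255).astype(np.uint8)
s=600/(2*h)
for a,col in((47,(255,0,0)),(53,(0,0,255)),(59,(0,255,0))):
    for r,z in((.049,.1115),(.0615,.092),(.0405,.128)):
        X=[.4978+r*np.cos(np.radians(a)),-.1202+r*np.sin(np.radians(a)),z]
        q=proj(t,[X])[0]; cv2.circle(p,(int((q[0]-c0+h+.5)*s),int((q[1]-r0+h+.5)*s)),4,col,-1)
cv2.imwrite("pics/t6.png",p)
E
```

```text
(no output)
```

View pics/t6.png

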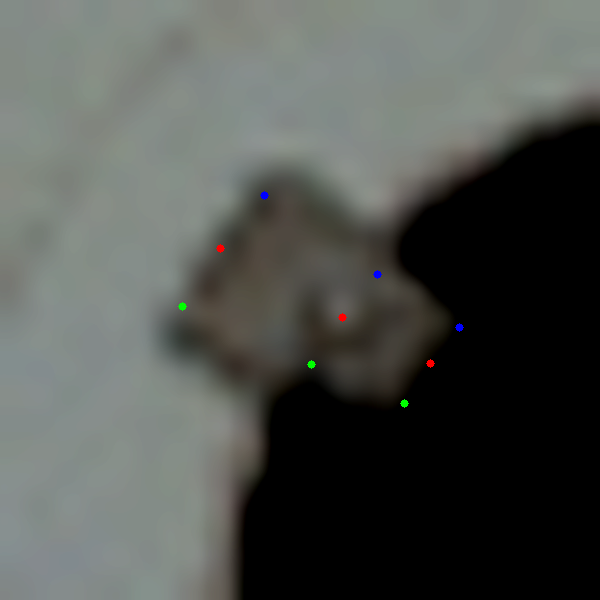

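The pin tip shows at about (338,308), on the centreline of the notch between mouth midpoint (352,315) and inner midpoint (425,362). Alignment is within about 1°. I'll shut the jaws and press at the centre so the head goes down level.

Request:
step_arm:
  plan:
    - [[0,3,0,0],[0,7,0,0],[0,11,0,0],[0,15,0,0],[0.1,19,0,0],[0.1,23,0,0],[0.1,26,0,0],[0.15,26.7,-1,0],[0.15,26.7,-3,0],[0.15,26.7,-5,0],[0.15,26.7,-5.5,0],[0.15,26.7,-5.5,0]]
  jaw: 1
  force: 40

```text
clock: 7.85
position: [0.4993, -0.1125, 0.3195]
tool_rot: [-3.138, 0.0, 0.202]
force: [-0.9, -0.8, 0.4]
grip_width: -0.0
```

```bash
python3 - <<'E'
from m import *
o=bot.observe(); print(o["clock"],o["position"],o["tool_rot"],o["force"],o["grip_width"])
s=bot.grab_frame("scene"); zoom(s,250,235,50,"s7.png")
E
```

```text
7.85 [ 0.49932664 -0.11245383  0.31947965] [-3.13754625e+00  2.73779252e-04  2.01892138e-01] [-0.88327047 -0.81226558  0.39367063] -4.633158683296734e-05
```

View pics/s7.png

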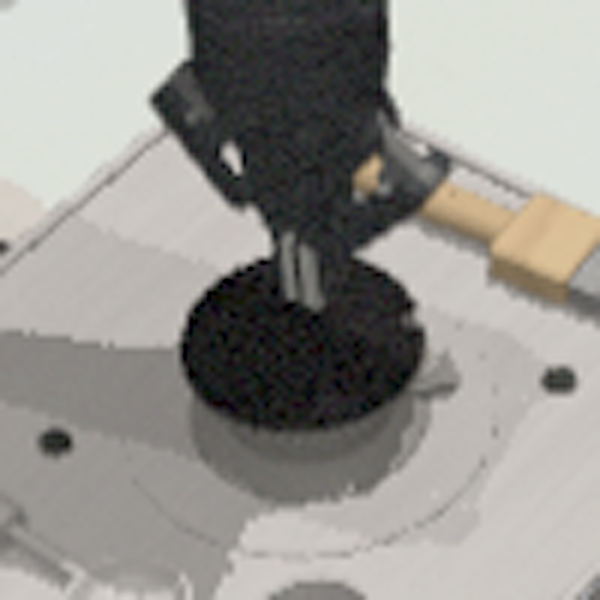

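The tool is 8 mm too far in y. I'll correct that and go down.

Request:
step_arm:
  plan:
    - [[-0.1,-0.8,0,0],[-0.1,-0.8,-0.8,0],[-0.1,-0.8,-1.4,0],[-0.1,-0.8,-1.5,0],[-0.1,-0.8,-1.5,0]]

```text
clock: 8.32
position: [0.4986, -0.1207, 0.3051]
tool_rot: [-3.138, -0.001, 0.201]
force: [-0.6, -0.5, -0.2]
grip_width: -0.0002
```

Request:
step_arm:
  plan:
    - [[0,0,-0.1,0],[0,0,-0.2,0],[0,0,-0.2,0]]

```text
clock: 8.57
position: [0.4986, -0.1206, 0.303]
tool_rot: [-3.138, -0.001, 0.202]
force: [-0.4, 0.8, 1.1]
grip_width: 0.0002
```

Request:
step_arm:
  plan:
    - [[0,0,-0.1,0],[0,0,-0.1,0]]

```text
clock: 8.73
position: [0.4986, -0.1206, 0.302]
tool_rot: [-3.138, -0.0, 0.202]
force: [-0.5, -0.6, -1.0]
grip_width: -0.0002
```

Request:
step_arm:
  plan:
    - [[0,0,-0.1,0],[0,0,-0.1,0]]

```text
clock: 8.9
position: [0.4986, -0.1206, 0.3009]
tool_rot: [-3.138, -0.001, 0.202]
force: [0.2, 0.4, 2.0]
grip_width: 0.0002
```

Request:
step_arm:
  plan:
    - [[0,0,-0.1,0],[0,0,-0.1,0]]

```text
clock: 9.07
position: [0.4988, -0.1206, 0.3001]
tool_rot: [-3.138, -0.001, 0.202]
force: [-0.0, -0.6, 5.7]
grip_width: -0.0001
```

Contact is at TCP z ≈ 0.301, so seated should be about 0.291. I'll press on in small steps.

Request:
step_arm:
  plan:
    - [[0,0,-0.1,0],[0,0,-0.1,0]]

```text
clock: 9.23
position: [0.499, -0.1206, 0.2992]
tool_rot: [-3.138, -0.002, 0.202]
force: [0.6, -1.3, 3.5]
grip_width: -0.0001
```

Request:
step_arm:
  plan:
    - [[0,0,-0.1,0],[0,0,-0.1,0]]

```text
clock: 9.4
position: [0.499, -0.1206, 0.2981]
tool_rot: [-3.138, -0.002, 0.202]
force: [0.1, -0.5, 1.1]
grip_width: 0.0003
```

Request:
step_arm:
  plan:
    - [[0,0,-0.1,0],[0,0,-0.1,0]]

```text
clock: 9.57
position: [0.4988, -0.1206, 0.2968]
tool_rot: [-3.138, -0.001, 0.202]
force: [-0.9, -0.1, 0.1]
grip_width: 0.0001
```

The force fell off, so the head has passed the clips. I'll follow it down to the seat.

Request:
step_arm:
  plan:
    - [[0,0,-0.1,0],[0,0,-0.2,0],[0,0,-0.2,0]]

```text
clock: 9.82
position: [0.4987, -0.1206, 0.2945]
tool_rot: [-3.138, -0.001, 0.202]
force: [0.4, -0.3, -0.5]
grip_width: -0.0001
```

Request:
step_arm:
  plan:
    - [[0,0,-0.1,0],[0,0,-0.2,0],[0,0,-0.2,0]]

```text
clock: 10.07
position: [0.4986, -0.1206, 0.2923]
tool_rot: [-3.138, -0.0, 0.202]
force: [-0.1, 0.3, -0.6]
grip_width: 0.0002
```

Request:
step_arm:
  plan:
    - [[0,0,-0.1,0],[0,0,-0.1,0]]

```text
clock: 10.23
position: [0.4987, -0.1206, 0.2915]
tool_rot: [-3.138, -0.001, 0.202]
force: [0.3, 0.2, 2.6]
grip_width: 0.0001
```

Request:
step_arm:
  plan:
    - [[0,0,-0.1,0],[0,0,-0.1,0]]

```text
clock: 10.4
position: [0.4988, -0.1204, 0.2914]
tool_rot: [-3.139, -0.001, 0.202]
force: [-6.2, 0.9, 21.1]
grip_width: 0.0001
```

Request:
step_arm:
  plan:
    - [[0,0,-0.1,0],[0,0,-0.1,0]]

```text
clock: 10.57
position: [0.4989, -0.1203, 0.2914]
tool_rot: [-3.14, -0.001, 0.202]
force: [-7.2, 1.2, 23.5]
grip_width: -0.0001
```

```bash
python3 - <<'E'
from m import *
o=bot.observe(); print(o["clock"],o["position"],o["tool_rot"],o["force"],o["grip_width"])
s=bot.grab_frame("scene"); zoom(s,250,235,50,"s8.png")
E
```

```text
10.5667 [ 0.49889495 -0.12028763  0.29137662] [-3.13993034e+00 -1.29617445e-03  2.01554014e-01] [-7.19101343  1.21015644 23.46923753] -9.927867969653802e-05
```

View pics/s8.png

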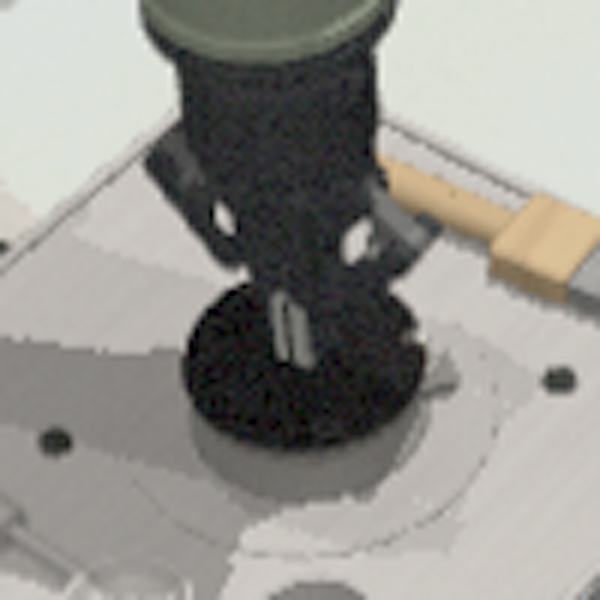

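There is a firm stop at TCP z = 0.2914, 10 mm below first contact, which matches seated height (a head resting on the pin would stop after 2.5 mm). I'll retreat and check.

Request:
step_arm:
  plan:
    - [[0,0,0.5,0],[0,0,2,0],[0,0,5,0],[0,-3,7,0],[0,-7,8,0],[0,-11,8,0],[0,-15,8,0],[0,-19,8,0],[0,-23,8,0],[0,-26,8,0],[0,-26,8,0],[0,-26,8,0]]

```text
clock: 11.62
position: [0.4983, -0.3819, 0.3708]
tool_rot: [-3.139, -0.001, 0.199]
force: [0.3, 1.2, 0.6]
grip_width: -0.0001
```

```bash
python3 - <<'E'
from m import *
o=bot.observe(); print(o["clock"],o["position"],o["force"])
s=bot.grab_frame("scene"); zoom(s,250,240,40,"s9.png"); cv2.imwrite("pics/sf.png",s["pixels"])
measure(z=.118)
t=bot.grab_frame("top"); c0,r0,h=361,267,11
p=t["pixels"][r0-h:r0+h,c0-h:c0+h]
p=cv2.resize(p,(600,600),interpolation=cv2.INTER_CUBIC).astype(float)
cv2.imwrite("pics/t9.png",np.clip((p-60)*1.8,0,255).astype(np.uint8))
# scene ellipse -> height check by comparing centre for z=.118/.128
g=cv2.cvtColor(s["pixels"],cv2.COLOR_BGR2GRAY)[200:290,200:300]
b=cv2.resize(g,None,fx=8,fy=8,interpolation=cv2.INTER_CUBIC); m=(b<45).astype(np.uint8)
n,l,st,ce=cv2.connectedComponentsWithStats(m); i=1+st[1:,4].argmax()
cn=max(cv2.findContours((l==i).astype(np.uint8),cv2.RETR_EXTERNAL,cv2.CHAIN_APPROX_NONE)[0],key=len)
e=cv2.fitEllipse(cv2.convexHull(cn)); print("ellipse",(e[0][0]+.5)/8-.5+200,(e[0][1]+.5)/8-.5+200,e[1][0]/8,e[1][1]/8,e[2])
print(proj(s,[[.4982,-.1202,z] for z in(.118,.1205,.128)]))
E
```

```text
11.6167 [ 0.49829419 -0.38191422  0.37080232] [0.30046047 1.16792024 0.64523344]
T 82.0 c [ 0.4984 -0.1209] R 0.05 notch deg 54.1 depth 0.0087
ellipse 251.16075134277344 247.83345413208008 37.31028366088867 44.629371643066406 84.25852966308594
[[249.94772962 242.90007895]
 [249.87487275 242.20564429]
 [249.65522836 240.11155363]]
```

View pics/s9.png

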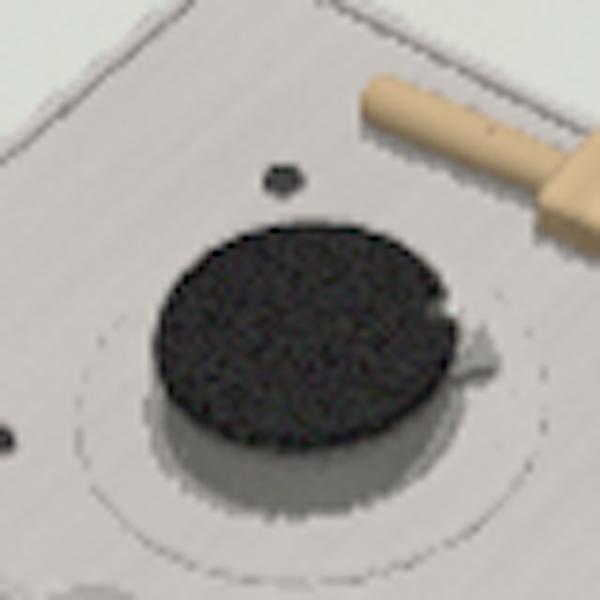

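View pics/t9.png

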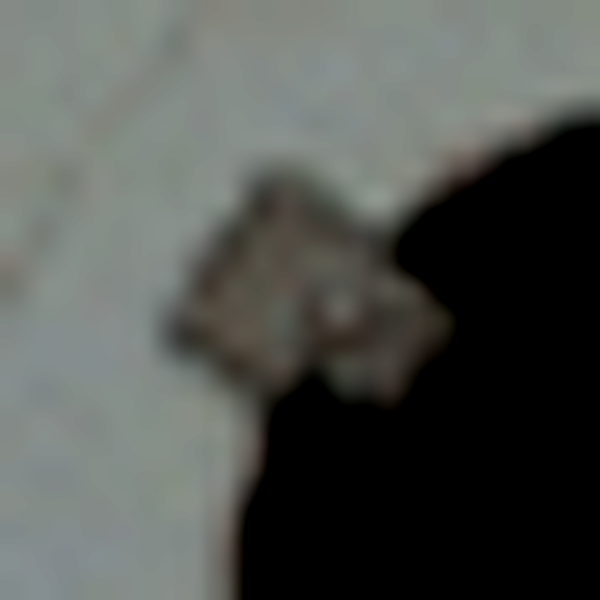

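View pics/sf.png

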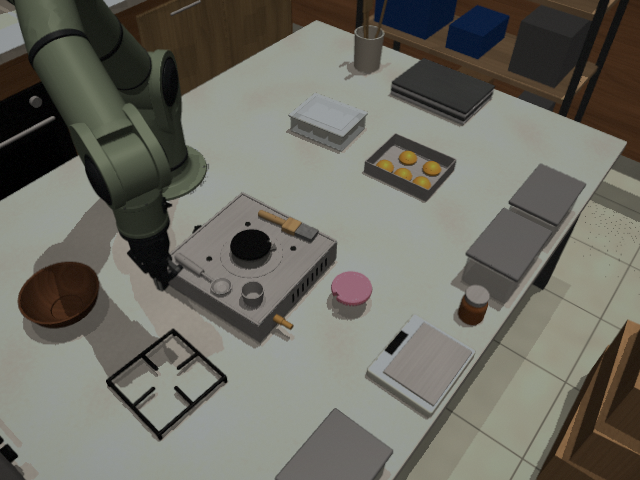

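The notch is still centred on the pin tip at about (338,310). My ellipse fit disagrees with the predicted centre, so I'll check height and tilt more carefully by comparing with the first picture.

```bash
python3 - <<'E'
from m import *
s=bot.grab_frame("scene")
def fit(im,nm):
    g=cv2.cvtColor(im,cv2.COLOR_BGR2GRAY)[215:280,215:285]
    b=cv2.resize(g,None,fx=8,fy=8,interpolation=cv2.INTER_CUBIC)
    for T in(45,55,65):
        m=(b<T).astype(np.uint8); m=cv2.morphologyEx(m,cv2.MORPH_CLOSE,np.ones((9,9))); m=cv2.morphologyEx(m,cv2.MORPH_OPEN,np.ones((41,41)))
        n,l,st,ce=cv2.connectedComponentsWithStats(m); i=l[248,288]
        x,y,w,h,A=st[i]
        cn=max(cv2.findContours((l==i).astype(np.uint8),cv2.RETR_EXTERNAL,cv2.CHAIN_APPROX_NONE)[0],key=len)
        e=cv2.fitEllipse(cn)
        print(nm,T,"bbox",x/8+215,y/8+215,w/8,h/8,"c",np.round([e[0][0]/8+214.5,e[0][1]/8+214.5],2),"ax",np.round(np.array(e[1])/8,2),round(e[2],1))
fit(cv2.imread("pics/scene0.png"),"start"); fit(s["pixels"],"now")
th=np.linspace(0,2*np.pi,90)
for z,tx in((.128,0),(.118,0),(.118,2.3)):
  for ph in ([0] if tx==0 else [0,90,180,270]):
    t=np.tan(np.radians(tx)); P=np.c_[.4982+.05*np.cos(th),-.1202+.05*np.sin(th),z+t*.05*np.cos(th-np.radians(ph))]
    q=proj(s,P).astype(np.float32); e=cv2.fitEllipse(q); print("pred",z,tx,ph,np.round(e[0],2),np.round(e[1],2),round(e[2],1),np.round(np.r_[q.min(0),np.ptp(q,0)],1))
E
```

```text
start 45 bbox 230.5 227.125 40.125 38.0 c [249.81 245.44] ax [38.07 41.78] 67.0
start 55 bbox 230.375 227.0 40.375 40.625 c [249.8 246.2] ax [39.65 42.36] 49.8
start 65 bbox 230.25 227.0 40.625 41.25 c [249.92 246.53] ax [40.56 42.77] 49.5
now 45 bbox 230.875 229.875 40.0 33.0 c [250.04 246.23] ax [33.91 41.5 ] 81.8
now 55 bbox 230.75 229.75 40.25 38.25 c [250.08 248.13] ax [38.65 41.16] 66.6
now 65 bbox 230.625 229.625 40.625 38.75 c [250.14 248.31] ax [39.22 41.6 ] 66.5
pred 0.128 0 0 [249.62 240.48] [29.8  41.23] 84.1 [229.1 225.5  41.1  29.9]
pred 0.118 0 0 [249.91 243.26] [29.78 41.02] 84.0 [229.5 228.3  40.9  29.9]
pred 0.118 2.3 0 [249.93 243.26] [28.94 41.03] 81.9 [229.5 228.7  40.8  29.2]
pred 0.118 2.3 90 [249.93 243.26] [30.52 41.04] 81.4 [229.5 227.9  40.8  30.8]
pred 0.118 2.3 180 [249.9  243.26] [30.59 41.03] 86.4 [229.4 227.9  41.   30.6]
pred 0.118 2.3 270 [249.9  243.26] [29.01 41.04] 86.3 [229.4 228.7  41.   29.1]
```

```bash
python3 - <<'E'
import cv2,numpy as np
for n in("scene0","sf"):
    g=cv2.cvtColor(cv2.imread(f"pics/{n}.png"),cv2.COLOR_BGR2GRAY)
    for u in(241,245,249): print(n,u,"from 224",g[224:272,u-1:u+2].mean(1).astype(int).tolist())
E
```

```text
scene0 241 from 224 [121, 122, 123, 120, 94, 27, 8, 9, 9, 9, 8, 11, 6, 8, 9, 11, 8, 9, 8, 6, 11, 8, 9, 7, 10, 8, 7, 7, 8, 10, 5, 6, 20, 30, 29, 35, 40, 42, 42, 42, 44, 44, 50, 68, 90, 119, 120, 121]
scene0 245 from 224 [53, 76, 107, 74, 10, 9, 6, 9, 10, 9, 10, 10, 8, 11, 9, 8, 11, 6, 7, 6, 7, 9, 8, 7, 9, 9, 5, 9, 11, 9, 9, 5, 7, 18, 31, 33, 32, 36, 42, 44, 45, 44, 46, 50, 63, 90, 122, 122]
scene0 249 from 224 [32, 64, 92, 9, 8, 5, 7, 10, 11, 11, 7, 10, 11, 8, 6, 8, 10, 11, 9, 11, 9, 10, 8, 10, 7, 7, 7, 11, 9, 9, 9, 6, 6, 19, 35, 33, 34, 33, 40, 45, 49, 58, 59, 56, 68, 112, 123, 123]
sf 241 from 224 [126, 126, 129, 128, 127, 127, 119, 61, 9, 10, 9, 11, 10, 10, 8, 9, 8, 10, 10, 9, 10, 10, 9, 10, 11, 11, 12, 8, 8, 8, 9, 10, 7, 9, 8, 25, 37, 43, 45, 45, 46, 46, 51, 70, 94, 125, 126, 126]
sf 245 from 224 [57, 80, 118, 125, 125, 116, 33, 10, 9, 9, 8, 10, 9, 11, 10, 9, 8, 10, 8, 7, 9, 9, 8, 10, 9, 9, 9, 9, 12, 9, 10, 11, 13, 8, 7, 13, 27, 37, 44, 45, 46, 47, 48, 51, 72, 106, 126, 127]
sf 249 from 224 [34, 67, 113, 127, 119, 70, 11, 10, 11, 10, 11, 10, 8, 8, 10, 9, 10, 10, 12, 10, 8, 11, 9, 9, 9, 10, 10, 10, 10, 9, 10, 10, 9, 10, 6, 6, 18, 37, 41, 46, 48, 48, 49, 49, 57, 95, 128, 129]
```

Both the near and far edges of the cap have dropped 2.5–3.0 px, against 2.8 px predicted for 10 mm. The head is home and level, and the bystanders are where they were. I'll hand in.

```bash
python3 - <<'E'
from workcell import bot
o=bot.observe(); print(o["clock"],abs(o["qd"]).max()); print(bot.job_done())
E
```

```text
11.8167 0.0023284387297687207
the job is handed in; nothing more can be done
None
```

The burner head is turned onto the spark pin and pressed fully home. I handed the job in at 11.8 s with the hand well clear; no verdict was reported.

- **Turning:** I set two half-open fingertips lightly on the cap, at about 3–6 N (the last reading was 5.8 N, slightly over the 5 N I meant to stay under). They turned the head about 90° counter-clockwise without slipping.
- **Pressing:** I pressed at the centre with closed fingers. The clips gave way, and the head came to a firm stop 10 mm below first contact. The last press reached about 23 N; with the head already at full depth, I took that load to be on the seat, not the pin.
- **Final checks:** The notch bears 54° and the pin about 53°, with the pin tip visible in the middle of the notch. The near and far edges of the cap both dropped by the amount expected for 10 mm, so it is level to about 1°. Nothing else looked moved in the picture.
- **Disagreement:** My first ellipse fits in the scene view did not match the predicted height. They had included the dark side wall of the head. Brightness profiles across the rim settled it.

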